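# Compress a valve spring and hold it for the collets

## Robot

A 6-joint arm with a two-finger parallel gripper is mounted at the origin on a cart in front of the work surface, level with it; the furniture and walls round the work are solid. World frame = base frame: x ahead of the robot, y to its left, z up, the work surface at z = 0. Lengths are in m, angles in rad, forces in N, time in s.
With the tool pointing down it reaches from about 0.425 to 0.95 m from the base axis. Payload 3.5 kg.
Tool frame: the origin (TCP) lies midway between the tips of the shut fingers; the grasp point (between the pads) lies 19 mm behind it (ctrl.pinch_z is the distance from the TCP to the grasp point, in m); z points along the fingers, y is the line along which they close (so a half turn about z gives the same grasp; the last joint's range is limited). The gripper opens to 85 mm and grips with 20 to 120 N. Pads are 22 mm wide; open, the fingers measure 114 mm over their backs; the gripper's body (76 mm by 85 mm) begins 54 mm behind the grasp point. The pads swing forward as they close: fully open they stand 13 mm farther back than shut.
Start: joints at [-1.304, 0.286, 1.577, -0, 1.279, -0.15], TCP at [0.273, -0.617, 0.231] pointing down, gripper open.
Joint ranges: [-2.77, 2.77], [-0.9, 2.22], [0.21, 2.48], [-1.53, 4.67], [0.24, 2.81], [-2.84, 2.84]. Speed limits (rad/s): [2.79, 2.79, 3.14, 3.14, 3.14, 3.14].

## Interface

Orientations are given as a unit quaternion [x, y, z, w].
In Python, from plant import get_state, viewer, sign_off, ctrl gives the robot as it stands. The module is installed in compiled form; this text tells all that it offers.
- The arm moves only by the shell command python3 -m handwheel 'ROWS' [FORCE]. ROWS is JSON, a list that holds one entry, the list of rows, each a list of 5 numbers: the finger opening in m, from 0 to 0.0854, then the shift along the tool's x, y, z in m, then the turn about the tool's z in degrees. In form: [[[claw, x, y, z, spin], ...]]. A call has 1 to 12 rows; each row shifts and turns the commanded pose from where the row before left it, along the tool's axes as they then stand; what a row does not reach is not made up. A row lasts 1/12 s, in which the tool goes at most 41.7 mm and 7.16 degrees, less where a joint would pass 70% of its speed; a pose out of reach is approached as far as the arm can. A call is refused whole if a number of a shift passes 0.0417 or a number of a turn 7.16, either way. A call with a gripper value outside its range is refused whole. The fingers move at their own pace and stop on an object; FORCE is the grip in N (left out, the last holds). Time passes only in rows, so rows that do not move let the fingers close. It gives the time, the measured TCP pose, the force, the opening and the grip force at its end, in the units of the state.
- get_state(): the state, without advancing time (a new reading comes with each control period).
- viewer.read_camera(name): name is "side" or "top" or "wrist"; returns the picture (480x640x3 uint8, blue, green, red); there is no depth.
- viewer.camera_params(name): a dict with "fov_y" (degrees; the focal length in pixels is half the picture's height over the tangent of half this angle, whatever the lens; pixels are square), "cx", "cy" (the principal point, pixels), "k1" (the pictures are not rectified: a ray, as slopes to the right and down, at radius r is drawn at 1 + k1 r^2 times it, then the intrinsics apply), "xyz" and "attitude" of the camera in the world; the wrist camera has in their place "hand_eye" (4x4, takes a point from camera to tool coordinates, whose origin is the TCP and whose axes are the flange's). Camera axes: x right, y up, looking along -z (the intrinsics and any distortion apply to the point x, -y, -z); pixel columns grow to the right and rows downward; lengths in m; the calibration is good to about 2 mm. A picture is of the moment at which its call begins: read the wrist's pose just before it. camera_params takes no time and is no camera call.
- sign_off(): hands the job in; it is judged then, once.
Trained networks look in the newest picture that a camera, given by its name, has taken for a name from the list of things; names that differ only in an ending like _2 or _b are one class to them, and where a whole thing is asked for, a point or a joint stands for the part that bears it (a point fixed in the world has none). Each returns a list of dicts, best first, with "confidence" (0 to 1); they miss things now and then, are a little off and sometimes report something else, mostly with a low value. They report only what shows in the picture. A call takes as long as a camera call. They do not tell look-alikes from the thing itself.
- viewer.look_for(camera, name): "extent" ([left, top, width, height] as shares, 0 to 1, of the picture: columns of its width, rows of its height, round what is visible of it).
- viewer.outline_of(camera, name): "mask" (480x640 bool, what is visible of it) and "extent" ([left, top, width, height] as shares, 0 to 1, of the picture: columns of its width, rows of its height, round what is visible of it).
- viewer.pinpoint(camera, name): "xy" ([column, row] as shares, 0 to 1, of the picture: columns of its width, rows of its height: a listed point, or the origin of a listed thing).
The state is a dict: "time": time; "qpos": joint angles; "dq": joint speeds; "joint_efforts": joint torques, N m; "eef_pos": TCP position; "tcp_rot": TCP orientation; "contact_force": force on the tool from outside, world axes, zero at the start; "wrist_torque": the same for the moment, N m; "opening": opening from 0.0 (shut) to 1.0 (fully open); "finger_force": force on a finger pad.
Only numpy, scipy, OpenCV 4.12 (cv2) and the standard library are available. Lean on these libraries where they do the work, as an engineer would, in place of code of your own. Each camera call takes 0.05 s, during which the arm holds its last target. There are 200 camera calls.

## Task

Help reassemble this small-engine cylinder head: set the loose steel retainer, hub down, over the bare valve stem so that it sits level on the top of its spring, and let go of it. Then swing the compressor arm over by its red grip until its yoke bears on the retainer, push the grip down until the valve spring is compressed by 10 mm, without squeezing it solid, and keep it there: the program finishes while the arm is still held down, so that a mate can drop the collets in. Leave the screwdriver and the roll of tape where they lie.

Things in the scene. Friction and masses are not known exactly. Their poses are not given: they have to be found in the camera images.
- retainer: Loose valve-spring retainer: bright steel ring lying hub down on the black mat (6 mm thick) at the right. Flange 36 mm across, 5 mm thick, on a hub 20 mm across, 7 mm high (12 mm in all); 12 mm hole right through; 60 g. Origin: centre of the hub's underside; z is its axis, up through the flange. Grasp it across the flange.
- head: Aluminium cylinder head, fixed on a plywood board (190 x 200 mm). Origin: on the table under the bare valve stem; z up; y is level, from the stem to the arm's pivot; x along the pivot's axis. Its deck is 62 mm high. The finished valve at x +50, y -45 mm and the bare stem are 113 mm high; the pivot's blue bracket (122 mm high) begins 48 mm from the stem.
- stem_tip (a point): Top centre of the bare valve stem: vertical steel rod 8 mm thick, end tapered over 2 mm, dark collet groove 5 to 8 mm below the tip. Round it stands a dark coil spring, 32 mm across, bore 25 mm, free top 9 mm below the tip. A seated retainer's flange rests on the spring, hub inside it: its origin is 16 mm below the tip, and 26 mm after 10 mm of compression. Axes as the head's.
- compressor: The compressor arm: dark yoke, steel rod, red cross grip at its end. Origin: on its hinge, 60 mm from the stem towards the head's y, 110 mm above the table; x along the hinge (as the head's), -y along the arm to the grip. It turns about x only; stiff hinge (0.28 Nm): it stays where left until the spring pushes it. It starts leaning back, 13 to 29 degrees past upright, away from the stem.
- grip: Red cross grip on the arm's end, 52 mm long along x (parallel to the hinge), 24 mm thick, revolving freely about x. Origin: its centre. From the hinge (head's axes, mm), with the arm raised a over level: y = 14 sin a - 200 cos a, z = 200 sin a + 14 cos a. The yoke meets the seated retainer at a = +0.083 rad, grip 141 mm above the table; at a = -0.083, 107 mm up, the spring is compressed by 10 mm.
- valve_spring (a joint): Compression of the valve spring, m: 0 = free, 0.017 = squeezed solid. It pushes up with about 15 N at 0 and 35 N at 0.010. At 10 mm the grip needs about 10 N down. The arm acts on it only through the retainer. Pinch the grip from above by its two end faces, fingers closing along the hinge; it turns with them as the arm swings.
- screwdriver: Red screwdriver, 211 mm long, lying loose at the right, beside the sander; leave alone. Origin: under the middle.
- tape: Black roll of tape, 60 mm across, 19 mm high, lying loose at the right; leave alone. Origin: centre of its underside.
Mind the look-alikes: they are no part of the job. Several things have the shape of the retainer; the one meant has the colours described above.

How it is judged:
On the way, in this order (a step that is already met when the one before it is completed fails the run):
1. the retainer sits level on the spring over the valve stem, let go, the spring still uncompressed (horizontal distance between retainer and stem_tip below 0.004 m and angle between retainer's own z axis and vertical below 0.12 rad and contact force between each of the arm, the fingers and retainer below 0.3 N and z of retainer in the frame of stem_tip between -0.019 and -0.0145 m and value of joint valve_spring below 0.002 m), for 0.2 s.
2. the compressor arm has compressed the spring by 10 mm (7.5 to 12.5 mm) through the retainer (value of joint valve_spring between 0.0075 and 0.0125 m and contact force between compressor and retainer above 8 N), for 0.2 s.
At the end, for the whole second after the job is handed in: The robot still holds the arm down (over 2 N), the yoke presses the retainer (over 8 N), the spring is compressed by 10 mm within 2.5 mm, and the retainer sits level (within 7 degrees) and centred (within 4 mm) over the stem, untouched by the robot (all of step 2 and horizontal distance between retainer and stem_tip below 0.004 m and angle between retainer's own z axis and vertical below 0.12 rad and contact force between each of the arm, the fingers and retainer below 0.3 N and z of retainer in the frame of stem_tip between -0.03 and -0.0225 m and contact force between any of the arm, the fingers and compressor above 2 N); the arm keeps its last pose, push and grip.
It fails at once if the valve spring is squeezed solid (more than 16 mm) (value of joint valve_spring above 0.016 m).
It fails at once if the screwdriver or the tape is displaced by more than 30 mm (distance of any of screwdriver, tape from where it was at the start of the episode above 0.03 m).
It also fails if it takes over 66 s, if anything falls off the work surface, if the arm or the gripper's body presses on something with over 40 N, if the wrist force passes 120 N, or if a joint passes its speed limit or range.

## Working session

There is one attempt and no reset: what is moved stays moved. The work goes in short steps, Python scripts to look and compute and a shell command to move; the robot and the scene stay as the last step left them, time stands still between calls to the robot, and variables do not carry over. Pictures are saved under pics/ and viewed, at most 11 in all, crops included, and the job is handed in when it is done.

```bash
mkdir -p pics; cat > h.py <<'E'
import numpy as np, cv2
from scipy.spatial.transform import Rotation as R
from plant import get_state, viewer, sign_off, ctrl
def cam(name, st=None):
    p=viewer.camera_params(name); f=240/np.tan(np.radians(p["fov_y"])/2)
    if "hand_eye" in p:
        st=st or get_state(); T=np.eye(4); T[:3,:3]=R.from_quat(st["tcp_rot"]).as_matrix(); T[:3,3]=st["eef_pos"]
        T=T@np.array(p["hand_eye"])
    else:
        T=np.eye(4); a=np.array(p["attitude"]); T[:3,:3]=a if a.shape==(3,3) else R.from_quat(a).as_matrix(); T[:3,3]=p["xyz"]
    return f,p["cx"],p["cy"],p["k1"],T
def ray(c,u,v):
    f,cx,cy,k,T=c; d=np.array([(u-cx)/f,(v-cy)/f]); s=d.copy()
    for _ in range(20): s=d/(1+k*(s@s))
    return T[:3,3],T[:3,:3]@np.array([s[0],-s[1],-1])
def at_z(c,u,v,z):
    o,d=ray(c,u,v); return o+d*(z-o[2])/d[2]
def proj(c,P):
    f,cx,cy,k,T=c; q=T[:3,:3].T@(np.array(P)-T[:3,3]); s=np.array([q[0],-q[1]])/-q[2]; s=s*(1+k*(s@s)); return np.array([cx+f*s[0],cy+f*s[1]])
def tri(rs):
    A=np.zeros((3,3));b=np.zeros(3)
    for o,d in rs:
        d=d/np.linalg.norm(d);M=np.eye(3)-np.outer(d,d);A+=M;b+=M@o
    return np.linalg.solve(A,b)
E
python3 - <<'E'
from h import *
s=get_state(); print({k:np.round(v,3).tolist() for k,v in s.items()}, ctrl.pinch_z)
for n in("side","top","wrist"):
    print(n,{k:np.round(v,3).tolist() for k,v in viewer.camera_params(n).items()})
    cv2.imwrite(f"pics/{n}0.png",viewer.read_camera(n))
    for k in ("retainer","head","stem_tip","grip","compressor","screwdriver","tape"):
        r=viewer.pinpoint(n,k); print(k,[(np.round(np.array(x["xy"])*[640,480],1).tolist(),round(x["confidence"],2)) for x in r[:5]])
E
```

```text
{'time': 0.0, 'qpos': [-1.304, 0.287, 1.578, 0.0, 1.279, -0.15], 'dq': [0.0, -0.0, -0.001, 0.0, -0.002, -0.0], 'joint_efforts': [-0.0, -40.599, -29.262, -0.0, 0.006, -0.0], 'eef_pos': [0.273, -0.617, 0.23], 'tcp_rot': [0.978, 0.207, -0.0, -0.001], 'contact_force': [0.109, -0.176, -0.84], 'wrist_torque': [-0.024, 0.057, 0.017], 'finger_force': 0.0, 'opening': 1.001} 0.0187
side {'fov_y': 52.642, 'cx': 319.305, 'cy': 234.883, 'k1': 0.007, 'xyz': [0.389, 0.682, 0.677], 'attitude': [-0.04, 0.427, 0.901, -0.064]}
retainer [([401.1, 295.6], 0.72), ([401.6, 345.1], 0.64), ([346.2, 214.4], 0.51)]
head [([305.2, 332.6], 0.62)]
stem_tip [([302.6, 285.1], 0.66)]
grip [([295.4, 278.2], 0.58)]
compressor [([304.9, 316.2], 0.94), ([309.4, 200.0], 0.48)]
screwdriver [([309.7, 199.1], 0.63)]
tape [([263.7, 212.3], 0.56)]
top {'fov_y': 51.421, 'cx': 326.706, 'cy': 233.073, 'k1': 0.019, 'xyz': [0.436, -0.007, 0.952], 'attitude': [0.025, -0.024, -0.705, 0.709]}
retainer [([434.2, 244.3], 0.82), ([309.9, 315.1], 0.81), ([249.0, 316.3], 0.61)]
head [([255.4, 227.7], 0.65)]
stem_tip []
grip []
compressor [([211.0, 228.7], 0.67)]
screwdriver [([461.9, 201.6], 0.9), ([256.6, 226.2], 0.58)]
tape [([428.8, 152.9], 0.67)]
wrist {'fov_y': 58.139, 'cx': 320.157, 'cy': 238.496, 'k1': -0.029, 'hand_eye': [[-0.001, 0.964, 0.267, 0.067], [1.0, 0.001, 0.0, 0.0], [-0.0, 0.267, -0.964, -0.144], [0.0, 0.0, 0.0, 1.0]]}
retainer []
head []
stem_tip []
grip []
compressor []
screwdriver []
tape []
```

View pics/top0.png

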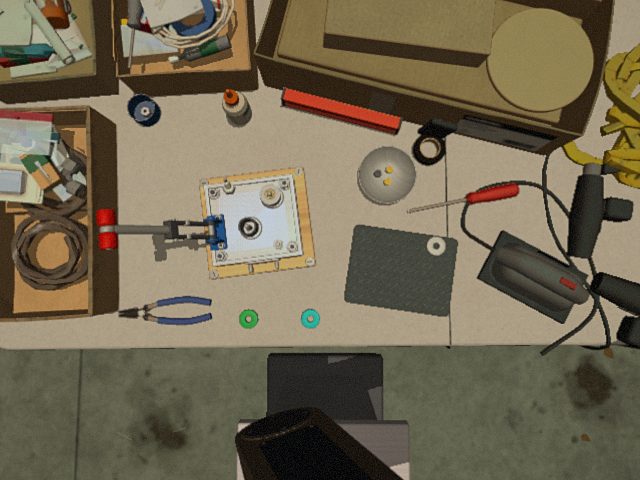

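View pics/side0.png

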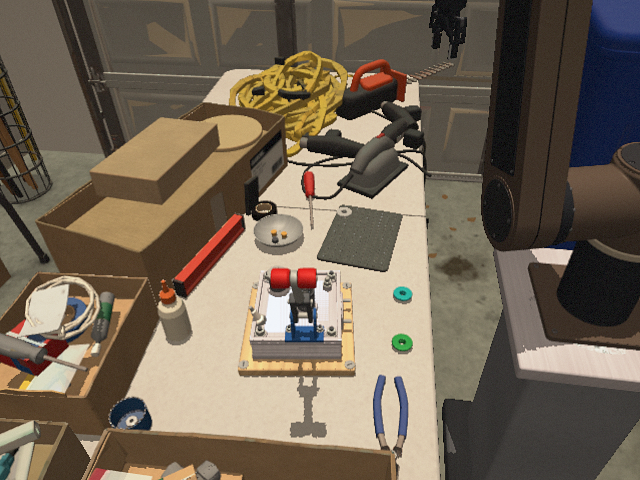

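The top picture shows these possible retainers:
- a steel ring on the black mat at (436,246)
- a teal ring at (310,318)
- a green ring at (249,318)
- the seated retainer on the finished valve at (270,194)

The one described is the steel ring on the mat. The bare stem is near (249,228), and the compressor arm leans left to its red grip at (107,229). I'll check both in a close crop.

```bash
python3 - <<'E'
from h import *
im=cv2.imread("pics/top0.png")
a=cv2.resize(im[160:290,190:330],None,fx=4,fy=4,interpolation=cv2.INTER_CUBIC)[:520,:560]
b=cv2.resize(im[220:285,410:468],None,fx=4,fy=4,interpolation=cv2.INTER_CUBIC)
o=np.zeros((520,795,3),np.uint8); o[:a.shape[0],:a.shape[1]]=a; o[:b.shape[0],562:562+b.shape[1]]=b
cv2.imwrite("pics/c1.png",o)
c=cam("top")
print("ret",at_z(c,436,246,0.018), "pin",at_z(c,434.2,244.3,0.006))
print("head pin",at_z(c,255.4,227.7,0),"stem tip?",at_z(c,249.5,228,0.108))
print("grip",at_z(c,107.5,229,0.31))
s=cam("side"); print("side ret",at_z(s,346,212,0.018),"stem side",at_z(s,302.6,285.1,0.113))
E
```

```text
ret [ 0.47854761 -0.20973444  0.018     ] pin [ 0.48229678 -0.20896694  0.006     ]
head pin [0.51255708 0.13157495 0.        ] stem tip? [0.50334194 0.12584362 0.108     ]
grip [0.48501639 0.27652336 0.31      ]
side ret [ 0.47493122 -0.20373169  0.018     ] stem side [0.51104346 0.13230704 0.113     ]
```

View pics/c1.png

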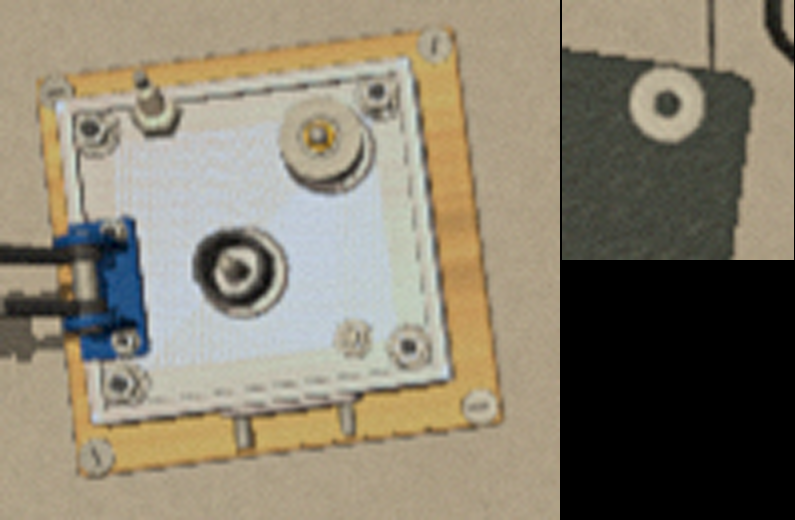

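The left of the crop shows the bare stem inside its spring at about (248.2,227) in the full picture, with the blue bracket to its left. The head is turned about 6.4°. The right of the crop confirms a plain bright steel ring on the mat at (436.2,246), so that is the retainer. I'll move above it and line the fingers up with the head's x.

```bash
python3 -m handwheel '[[[0.0854,0.0293,-0.0241,0,0],[0.0854,0.0293,-0.0241,0,0],[0.0854,0.0293,-0.0241,0,0],[0.0854,0.0293,-0.0241,0,0],[0.0854,0.0293,-0.0241,0,0],[0.0854,0.0293,-0.0241,0,0],[0.0854,0.0293,-0.0241,0,0],[0.0854,0.0293,-0.0241,0,0],[0.0854,0.0293,-0.0241,0,0],[0.0854,0.0293,-0.0241,0,0],[0.0854,0.0293,-0.0241,0,0],[0.0854,0.0293,-0.0241,0,0]]]'
python3 -m handwheel '[[[0.0854,0,0,0.008,-6.6],[0.0854,0,0,0.008,-6.6],[0.0854,0,0,0.008,-6.6],[0.0854,0,0,0.008,-6.6],[0.0854,0,0,0.008,-6.6],[0.0854,0,0,0.008,-6.6],[0.0854,0,0,0.008,-6.6],[0.0854,0,0,0.008,-6.6],[0.0854,0,0,0.008,-6.6],[0.0854,0,0,0.008,-6.6],[0.0854,0,0,0.008,-6.6],[0.0854,0,0,0,0]]]'
python3 - <<'E'
from h import *
s=get_state(); c=cam("wrist",s); im=viewer.read_camera("wrist"); cv2.imwrite("pics/w1.png",im)
print(s["eef_pos"],R.from_quat(s["tcp_rot"]).as_matrix().round(3).tolist())
for r in viewer.outline_of("wrist","retainer"):
    m=r["mask"].astype(np.uint8); M=cv2.moments(m); u,v=M["m10"]/M["m00"],M["m01"]/M["m00"]; print(r["confidence"],u,v,at_z(c,u,v,.017), cv2.boundingRect(m))
for r in viewer.pinpoint("wrist","retainer"): u,v=np.array(r["xy"])*[640,480]; print(r["confidence"],u,v,at_z(c,u,v,.006))
E
```

```text
time: 2.2
eef_pos: [0.4782, -0.2087, 0.2317]
tcp_rot: [0.978, 0.207, 0.0, 0.0]
contact_force: [-0.3, -0.5, 0.2]
opening: 1.003
finger_force: 0.0
time: 3.2
eef_pos: [0.4767, -0.2098, 0.1416]
tcp_rot: [0.665, 0.747, -0.0, -0.002]
contact_force: [-0.3, 0.2, -0.7]
opening: 1.001
finger_force: 0.0
[ 0.47674721 -0.20975068  0.14164664] [[-0.115, 0.993, -0.003], [0.993, 0.115, 0.002], [0.002, -0.002, -1.0]]
0.65 327.4165853658537 227.64 [ 0.4806771  -0.20910169  0.017     ] (300, 202, 55, 53)
0.86 328.832 224.784 [ 0.4818467  -0.20974136  0.006     ]
```

View pics/w1.png

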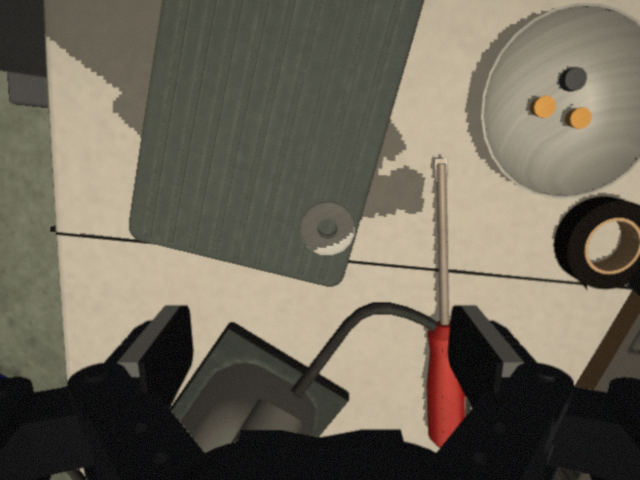

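The wrist picture shows the steel ring on the mat at (327,228), its flange about 54 px across. The screwdriver shaft is about 90 px (around 60 mm) to the right and the tape is at (605,245), so a half-open descent clears both.

```bash
python3 -m handwheel '[[[0.052,0.0006,0.004,0.02,0],[0.052,0,0,0.03,0],[0.052,0,0,0.03,0],[0.052,0,0,0.03,0],[0.052,0,0,0.01,0],[0.052,0,0,0.005,0],[0.052,0,0,0.005,0],[0.052,0,0,0,0],[0.052,0,0,0,0]]]' 30
```

```text
time: 4.1
eef_pos: [0.4828, -0.2102, 0.015]
tcp_rot: [0.666, 0.746, 0.0, 0.001]
contact_force: [-0.3, -0.1, -0.2]
opening: 0.612
finger_force: 0.0
```

```bash
python3 -m handwheel '[[[0.052,0.001,-0.002,0.005,0],[0.052,0,0,0.004,0],[0.052,0,0,0,0]]]' 30
python3 - <<'E'
from h import *
s=get_state(); c=cam("wrist",s); cv2.imwrite("pics/w2.png",viewer.read_camera("wrist"))
print(s["contact_force"],[proj(c,[.4807,-.2092,.018]),proj(c,s["eef_pos"])])
E
```

```text
time: 4.35
eef_pos: [0.4792, -0.2084, 0.0041]
tcp_rot: [0.666, 0.746, -0.0, -0.0]
contact_force: [0.9, -0.1, 0.0]
opening: 0.612
finger_force: 0.0
[ 0.91284326 -0.11723996  0.04318772] [array([325.28824968, 331.71802714]), array([320.91977985, 310.98593993])]
```

View pics/w2.png

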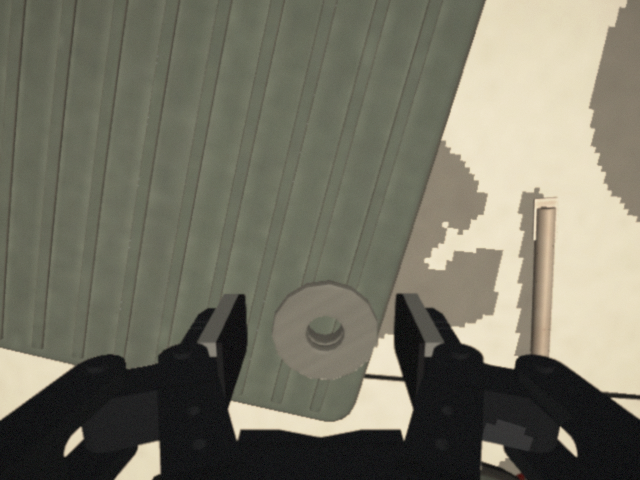

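The wrist picture shows the retainer centred between the pads at (326,331), as projected. Closing.

```bash
python3 -m handwheel '[[[0.03,0,0,0,0],[0.03,0,0,0,0],[0.03,0,0,0,0],[0.03,0,0,0,0],[0.03,0,0,0,0],[0.03,0,0,0,0]]]' 40; python3 -m handwheel '[[[0.03,0,0,-0.01,0],[0.03,0,0,-0.03,0],[0.03,0,0,-0.03,0],[0.03,0,0,-0.03,0],[0.03,0,0,-0.03,0],[0.03,0,0,-0.03,0],[0.03,0,0,0,0]]]'
python3 - <<'E'
from h import *
s=get_state(); c=cam("wrist",s); cv2.imwrite("pics/w3.png",viewer.read_camera("wrist"))
print(s["eef_pos"],s["finger_force"])
for r in viewer.outline_of("wrist","retainer")[:2]:
    m=r["mask"].astype(np.uint8); M=cv2.moments(m); print(r["confidence"],M["m10"]/M["m00"],M["m01"]/M["m00"],cv2.boundingRect(m))
# tool-frame offset prediction for flange top centre at tool z=-0.014..0
T=np.eye(4);T[:3,:3]=R.from_quat(s["tcp_rot"]).as_matrix();T[:3,3]=s["eef_pos"]
print(proj(c,(T@[0,0,-.014,1])[:3]))
st=cam("top"); im=viewer.read_camera("top"); cv2.imwrite("pics/top1.png",im)
E
```

```text
time: 4.9
eef_pos: [0.4804, -0.2093, 0.0058]
tcp_rot: [0.666, 0.746, 0.0, 0.001]
contact_force: [-1.4, 0.3, 5.4]
opening: 0.39
finger_force: 40.4
time: 5.48
eef_pos: [0.483, -0.2108, 0.1724]
tcp_rot: [0.666, 0.746, 0.001, 0.007]
contact_force: [0.7, -1.5, 0.3]
opening: 0.39
finger_force: 39.9
[ 0.48298511 -0.21078735  0.17235785] 39.91115838289261
0.85 320.4490932642487 326.31670984455957 (270, 277, 101, 99)
[320.93202631 329.06526014]
```

View pics/w3.png

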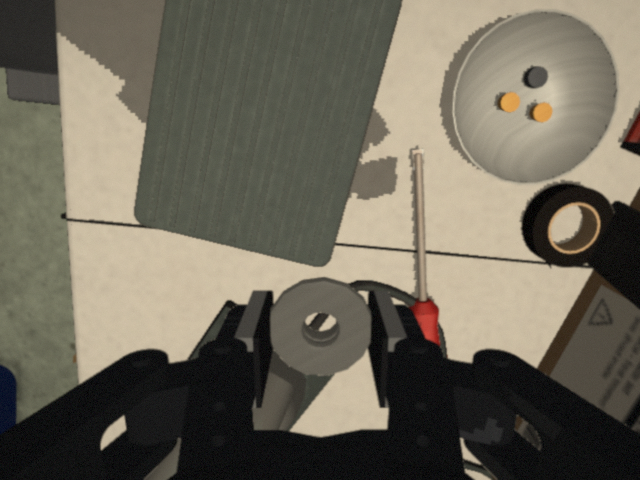

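The retainer is held level at (320,326). The tips just touched the mat on closing, so the retainer's origin is about level with the TCP. Next I'll carry it near the stem and measure there.

```bash
python3 -m handwheel '[[[0.03,0.0228,0.0048,-0.0025,0],[0.03,0.0228,0.0048,-0.0025,0],[0.03,0.0228,0.0048,-0.0025,0],[0.03,0.0228,0.0048,-0.0025,0],[0.03,0.0228,0.0048,-0.0025,0],[0.03,0.0228,0.0048,-0.0025,0],[0.03,0.0228,0.0048,-0.0025,0],[0.03,0.0228,0.0048,-0.0025,0],[0.03,0.0228,0.0048,-0.0025,0],[0.03,0.0228,0.0048,-0.0025,0],[0.03,0.0228,0.0048,-0.0025,0],[0.03,0.0228,0.0048,-0.0025,0]]]'; python3 -m handwheel '[[[0.03,0,0,0,0],[0.03,0,0,0,0],[0.03,0,0,0,0]]]'
cat >> h.py <<'E'
def meas(tag):
    s=get_state(); c=cam("wrist",s); cv2.imwrite(f"pics/{tag}.png",viewer.read_camera("wrist"))
    print(np.round(s["eef_pos"],4),np.round(R.from_quat(s["tcp_rot"]).as_matrix()[:,0],3), s["contact_force"])
    for n,z in (("stem_tip",.113),("head",0)):
        for r in viewer.pinpoint("wrist",n)[:2]: u,v=np.array(r["xy"])*[640,480]; print(n,r["confidence"],u.round(1),v.round(1),at_z(c,u,v,z))
    for r in viewer.outline_of("wrist","valve_spring")[:2]: print("spring",r["confidence"],cv2.boundingRect(r["mask"].astype(np.uint8)))
    return c
E
python3 - <<'E'
from h import *
c=cam("top"); print(at_z(c,248.2,227,.113)); meas("w4")
E
```

```text
time: 6.63
eef_pos: [0.5043, 0.071, 0.1918]
tcp_rot: [0.666, 0.746, -0.002, -0.002]
contact_force: [1.3, 0.4, -1.3]
opening: 0.389
finger_force: 39.9
time: 6.88
eef_pos: [0.5049, 0.0695, 0.1926]
tcp_rot: [0.666, 0.746, -0.001, -0.001]
contact_force: [-0.2, 0.6, -1.2]
opening: 0.393
finger_force: 39.9
[0.50462568 0.1272757  0.113     ]
[0.5049 0.0695 0.1926] [-0.113  0.994  0.   ] [-0.18005841  0.57023953 -1.21426982]
stem_tip 0.57 343.1 133.5 [0.50899794 0.13037073 0.113     ]
head 0.6 334.5 128.4 [0.507836   0.13047515 0.        ]
spring 0.62 (312, 100, 59, 60)
```

View pics/w4.png

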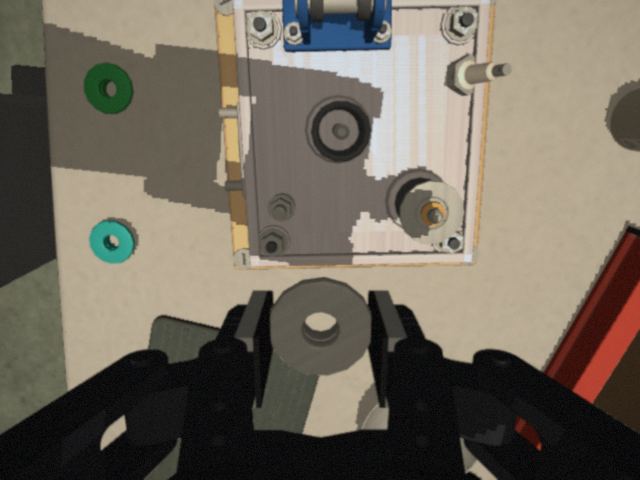

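The wrist picture shows the stem tip at about (341,131) inside its spring (box centre 341.5,130), with the head square to the image and the bracket at the top. I'll take a second measurement from closer.

```bash
python3 -m handwheel '[[[0.03,0.01,0.002,0.02,0],[0.03,0.01,0.002,0.02,0],[0.03,0,0,0,0],[0.03,0,0,0,0],[0.03,0,0,0,0]]]'
python3 - <<'E'
from h import *
c=meas("w5"); print("now tcp")
for i in range(3):
    for r in viewer.pinpoint("wrist","stem_tip")[:1]: u,v=np.array(r["xy"])*[640,480]; print(u,v,at_z(c,u,v,.113))
    for r in viewer.outline_of("wrist","retainer")[:3]: print("ret",r["confidence"],cv2.boundingRect(r["mask"].astype(np.uint8)))
im=cv2.imread("pics/w5.png"); cv2.imwrite("pics/c5.png",cv2.resize(im[60:400,220:460],None,fx=1.7,fy=1.7,interpolation=cv2.INTER_CUBIC))
E
```

```text
time: 7.5
eef_pos: [0.5081, 0.0895, 0.1552]
tcp_rot: [0.666, 0.746, 0.0, 0.0]
contact_force: [-0.2, -0.6, -0.0]
opening: 0.393
finger_force: 39.9
[0.5081 0.0895 0.1552] [-0.113  0.994 -0.   ] [-0.15766956 -0.58624134 -0.01707323]
stem_tip 0.81 330.7 179.9 [0.50764041 0.1314163  0.113     ]
head 0.64 332.9 180.9 [0.51375411 0.11587479 0.        ]
head 0.59 328.8 159.1 [0.50918809 0.13038499 0.        ]
spring 0.76 (298, 143, 68, 69)
now tcp
330.68800000000005 179.904 [0.50764041 0.1314163  0.113     ]
ret 0.78 (57, 258, 51, 48)
ret 0.61 (271, 277, 100, 99)
ret 0.59 (48, 88, 55, 56)
330.68800000000005 179.904 [0.50764041 0.1314163  0.113     ]
ret 0.78 (57, 258, 51, 48)
ret 0.61 (271, 277, 100, 99)
ret 0.59 (48, 88, 55, 56)
330.68800000000005 179.904 [0.50764041 0.1314163  0.113     ]
ret 0.78 (57, 258, 51, 48)
ret 0.61 (271, 277, 100, 99)
ret 0.59 (48, 88, 55, 56)
```

View pics/c5.png

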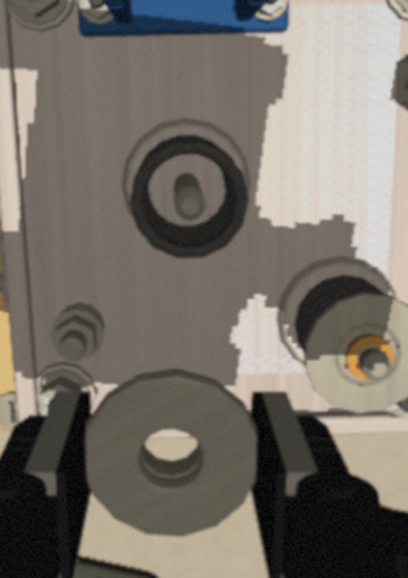

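The crop shows the stem tip at about (331.5,179.6) in the full picture, the spring centred around it at (331.8,175.3), and the held retainer's flange centred at (320.6,325.9).

```bash
python3 - <<'E'
from h import *
s=get_state(); c=cam("wrist",s); p=s["eef_pos"]; Rm=R.from_quat(s["tcp_rot"]).as_matrix()
r=at_z(c,320.6,325.9,p[2]+.012); a=at_z(c,331.5,179.6,.113); b=at_z(c,331.8,175.3,.104)
for n,q in(("ret-tcp",r-p),("stem-ret",a-r),("spring-ret",b-r)): print(n,(Rm.T@(q)*1e3).round(1))
print(a,b,[ (at_z(cam("side"),302.6,285.1,.113))])
E
```

```text
ret-tcp [  0.1  -0.1 -12. ]
stem-ret [41.8  4.7 53.5]
spring-ret [42.5  5.1 62.5]
[0.50750046 0.13224897 0.113     ] [0.50777319 0.13299626 0.104     ] [array([0.51104346, 0.13230704, 0.113     ])]
```

```bash
python3 -m handwheel '[[[0.03,0.014,0.0016,0.007,0],[0.03,0.014,0.0016,0.007,0],[0.03,0.014,0.0016,0.007,0],[0.03,0,0,0,0],[0.03,0,0,0,0],[0.03,0,0,0,0]]]'
python3 - <<'E'
from h import *
s=get_state(); c=cam("wrist",s); p=s["eef_pos"]; Rm=R.from_quat(s["tcp_rot"]).as_matrix()
print(p,s["contact_force"],(Rm.T@(np.array([.5076,.1324,.113])-p)*1e3).round(1))
im=viewer.read_camera("wrist"); cv2.imwrite("pics/c6.png",cv2.resize(im[240:400,230:410],None,fx=3,fy=3,interpolation=cv2.INTER_CUBIC))
print(proj(c,[.5076,.1324,.113]),proj(c,p-np.array([0,0,-.012])))
E
```

```text
time: 8.5
eef_pos: [0.5078, 0.1321, 0.1336]
tcp_rot: [0.666, 0.746, -0.0, 0.0]
contact_force: [0.4, -0.3, 0.2]
opening: 0.389
finger_force: 39.9
[0.50780097 0.13207842 0.13363453] [ 0.40456491 -0.28446306  0.191005  ] [ 0.4 -0.2 20.6]
[320.45054858 288.53025511] [320.96621595 326.30889291]
```

View pics/c6.png

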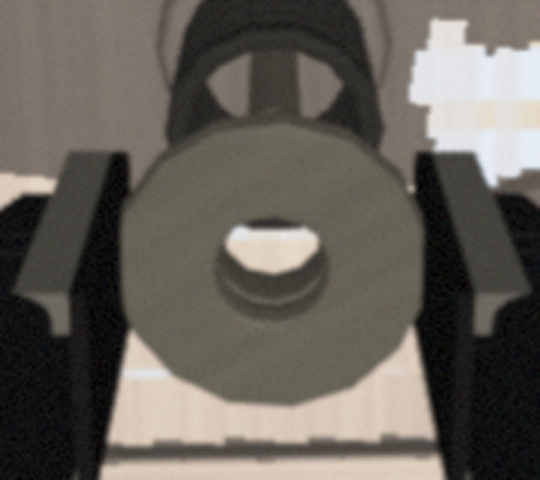

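The crop shows the stem at column 274 against the retainer at 273, and its tip is hidden just behind the flange as predicted, so they are aligned. Descending carefully.

```bash
python3 -m handwheel '[[[0.03,0.0002,0,0.007,0],[0.03,0,0,0.007,0],[0.03,0,0,0.007,0],[0.03,0,0,0.003,0],[0.03,0,0,0.003,0],[0.03,0,0,0.003,0],[0.03,0,0,0,0]]]'; python3 -m handwheel '[[[0.03,0,0,0.002,0],[0.03,0,0,0.002,0],[0.03,0,0,0,0],[0.03,0,0,0,0]]]'
```

```text
time: 9.13
eef_pos: [0.5072, 0.1325, 0.1025]
tcp_rot: [0.666, 0.746, -0.0, -0.0]
contact_force: [-0.5, 0.4, -0.4]
opening: 0.392
finger_force: 39.9
time: 9.47
eef_pos: [0.5076, 0.1326, 0.0993]
tcp_rot: [0.666, 0.746, 0.0, 0.0]
contact_force: [0.4, 0.5, -1.1]
opening: 0.391
finger_force: 39.9
```

```bash
python3 -m handwheel '[[[0.03,0,0,0.001,0],[0.03,0,0,0.001,0],[0.03,0,0,0,0],[0.03,0,0,0,0]]]'; python3 -m handwheel '[[[0.03,0,0,0.0005,0],[0.03,0,0,0,0],[0.03,0,0,0,0]]]'
```

```text
time: 9.8
eef_pos: [0.5076, 0.1326, 0.0973]
tcp_rot: [0.666, 0.746, 0.0, 0.0]
contact_force: [-0.1, 0.7, -0.9]
opening: 0.392
finger_force: 39.9
time: 10.05
eef_pos: [0.5076, 0.1326, 0.0968]
tcp_rot: [0.666, 0.746, -0.0, -0.0]
contact_force: [-0.4, 0.3, 0.3]
opening: 0.389
finger_force: 39.9
```

```bash
python3 -m handwheel '[[[0.03,0,0,0.0005,0],[0.03,0,0,0,0],[0.055,0,0,0,0],[0.055,0,0,0,0],[0.055,0,0,0,0],[0.055,0,0,0,0],[0.055,0,0,0,0],[0.055,0,0,0,0]]]'; python3 -m handwheel '[[[0.055,0,0,-0.01,0],[0.055,0,0,-0.03,0],[0.055,0,0,-0.03,0],[0.055,-0.02,0,-0.03,0],[0.055,-0.03,0,-0.02,0],[0.055,0,0,0,0],[0.055,0,0,0,0]]]'
python3 - <<'E'
from h import *
s=get_state(); c=cam("wrist",s); p=s["eef_pos"]; im=viewer.read_camera("wrist"); cv2.imwrite("pics/w7.png",im)
for r in viewer.outline_of("wrist","retainer")[:4]:
    m=r["mask"].astype(np.uint8); M=cv2.moments(m);u,v=M["m10"]/M["m00"],M["m01"]/M["m00"]; print(r["confidence"],u,v,at_z(c,u,v,.109),cv2.boundingRect(m))
for r in viewer.pinpoint("wrist","stem_tip")[:1]: u,v=np.array(r["xy"])*[640,480]; print(u,v,at_z(c,u,v,.113))
# side view: arm
for n in("side","top"):
    viewer.read_camera(n); cc=cam(n)
    for k in("grip","compressor"):
        for r in viewer.outline_of(n,k)[:2]:
            m=r["mask"].astype(np.uint8); M=cv2.moments(m); print(n,k,r["confidence"],M["m10"]/M["m00"],M["m01"]/M["m00"],cv2.boundingRect(m))
h=R.from_euler("z",6.5,degrees=True).as_matrix(); S=np.array([.5076,.1326,0])
for deg in(103,109,113,116,119):
    a=np.radians(deg); G=S+h@np.array([0,.06+.014*np.sin(a)-.2*np.cos(a),.11+.2*np.sin(a)+.014*np.cos(a)]); print(deg,G.round(3),proj(cam("top"),G).round(1),proj(cam("side"),G).round(1))
E
```

```text
time: 10.72
eef_pos: [0.5076, 0.1325, 0.0964]
tcp_rot: [0.666, 0.746, 0.0, 0.0]
contact_force: [0.2, 0.2, 0.4]
opening: 0.643
finger_force: 0.0
time: 11.3
eef_pos: [0.5144, 0.082, 0.2188]
tcp_rot: [0.667, 0.745, 0.002, 0.002]
contact_force: [0.6, 0.5, -0.7]
opening: 0.647
finger_force: 0.0
0.9 112.74754098360656 246.55081967213115 [0.38860057 0.05987235 0.109     ] (92, 228, 42, 38)
0.81 108.4583606557377 105.62098360655737 [0.38735706 0.14333106 0.109     ] (86, 83, 45, 46)
0.69 317.61387966039126 148.327796234773 [0.50751138 0.13230933 0.109     ] (287, 117, 62, 63)
319.872 151.584 [0.50896371 0.1308982  0.113     ]
side grip 0.63 293.72763157894735 277.62105263157895 (271, 268, 47, 20)
side compressor 0.63 296.4111475409836 288.0413114754098 (271, 267, 47, 56)
top grip 0.77 106.76219512195122 228.89939024390245 (96, 208, 23, 42)
top compressor 0.95 126.89032258064516 229.74480286738353 (96, 208, 122, 42)
103 [0.494 0.25  0.302] [130.6 222.6] [292.7 244.3]
109 [0.492 0.27  0.295] [117.8 224.7] [291.7 259.8]
113 [0.491 0.283 0.289] [110.1 226.1] [291.1 270.9]
116 [0.489 0.292 0.284] [104.8 227.2] [290.7 279.6]
119 [0.488 0.301 0.278] [100.  228.2] [290.3 288.5]
```

View pics/w7.png

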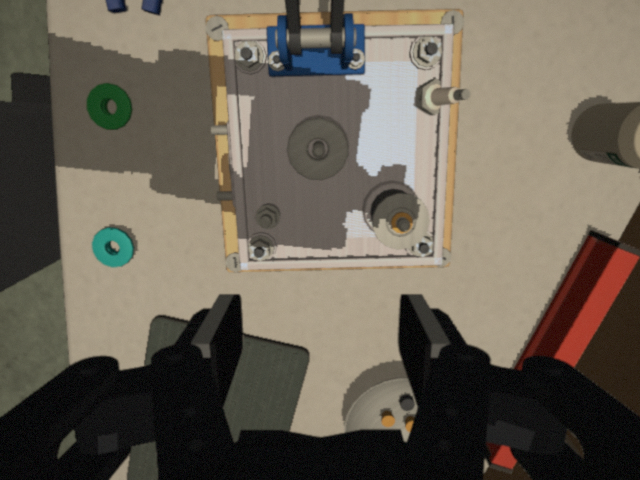

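The wrist picture shows the retainer seated with the stem in its hole at (318,149). The flange centre measures (0.5075,0.1323), within 0.3 mm of the stem. The arm stands at about 115–116°, so the grip is near (0.489,0.292,0.284). I'll go above it.

```bash
python3 -m handwheel '[[[0.0854,0,0,-0.037,0],[0.0854,0,0,-0.037,0],[0.0854,0.01,0,-0.037,0],[0.0854,0.034,-0.0002,0,0],[0.0854,0.034,-0.0002,0,0],[0.0854,0.034,-0.0002,0,0],[0.0854,0.034,-0.0002,0,0],[0.0854,0.034,-0.0002,0,0],[0.0854,0.032,-0.0002,0,0],[0.0854,0,0,0,0],[0.0854,0,0,0,0],[0.0854,0,0,0,0]]]'
cat > g.py <<'E'
from h import *
s=get_state(); c=cam("wrist",s); p=np.array(s["eef_pos"]); Rm=R.from_quat(s["tcp_rot"]).as_matrix(); viewer.read_camera("wrist")
print(p,s["contact_force"])
ms=[]
for k in ("grip","retainer"):
    for r in viewer.outline_of("wrist",k)[:2]:
        m=r["mask"].astype(np.uint8); M=cv2.moments(m); print(k,r["confidence"],M["m10"]/M["m00"],M["m01"]/M["m00"],cv2.boundingRect(m))
for r in viewer.pinpoint("wrist","grip")[:2]: print(r["confidence"],np.array(r["xy"])*[640,480])
h=R.from_euler("z",6.5,degrees=True).as_matrix(); S=np.array([.5076,.1326,0])
for deg in(112,114,116,118,120):
    a=np.radians(deg); G=S+h@np.array([0,.06+.014*np.sin(a)-.2*np.cos(a),.11+.2*np.sin(a)+.014*np.cos(a)])
    E=[proj(c,G+h@np.array([e,0,0])).round(1).tolist() for e in(-.026,.026)]
    print(deg,G.round(4),proj(c,G).round(1),E,"tool mm",(Rm.T@(G-p)*1e3).round(1))
E
python3 g.py
```

```text
time: 12.75
eef_pos: [0.488, 0.2934, 0.3269]
tcp_rot: [0.666, 0.746, -0.0, 0.0]
contact_force: [0.1, -0.8, 0.1]
opening: 0.999
finger_force: 0.0
[0.48796556 0.29338717 0.32692295] [ 0.12920417 -0.81722648  0.1163886 ]
grip 0.64 316.8685328185328 283.61872586872585 (257, 257, 121, 55)
grip 0.43 321.9102132435466 368.7037037037037 (304, 352, 37, 34)
retainer 0.95 321.9461382113821 368.3963414634146 (303, 351, 38, 35)
retainer 0.81 180.04448742746615 297.63249516441005 (165, 287, 31, 24)
0.74 [318.208 284.208]
0.57 [320.512 315.792]
112 [0.4909 0.2796 0.2902] [323.8 304.7] [[266.4, 304.7], [381.2, 304.7]] tool mm [-14.    1.3  36.7]
114 [0.4902 0.2857 0.287 ] [323.8 289.2] [[266.8, 289.2], [380.7, 289.2]] tool mm [-7.8  1.3 39.9]
116 [0.4895 0.2918 0.2836] [323.7 274. ] [[267.2, 274.0], [380.3, 274.0]] tool mm [-1.7  1.3 43.3]
118 [0.4888 0.2978 0.28  ] [323.7 259.1] [[267.7, 259.1], [379.7, 259.1]] tool mm [ 4.3  1.3 46.9]
120 [0.4881 0.3036 0.2762] [323.7 244.7] [[268.2, 244.7], [379.1, 244.7]] tool mm [10.2  1.3 50.7]
```

```bash
python3 -m handwheel '[[[0.0854,-0.0055,-0.0015,0,-1],[0.0854,0,0,0.02,0],[0.0854,0,0,0.02,0],[0.0854,0,0,0.012,0],[0.0854,0,0,0.01,0],[0.0854,0,0,0,0],[0.0854,0,0,0,0]]]'; python3 -m handwheel '[[[0.046,0,0,0,0],[0.046,0,0,0,0],[0.046,0,0,0,0],[0.046,0,0,0,0],[0.046,0,0,0,0],[0.046,0,0,0,0]]]' 60; python3 g.py
```

```text
time: 13.53
eef_pos: [0.4873, 0.2875, 0.2651]
tcp_rot: [0.66, 0.752, -0.0, -0.0]
contact_force: [-0.2, -0.0, 0.1]
opening: 0.999
finger_force: 0.0
time: 14.03
eef_pos: [0.4869, 0.2885, 0.2667]
tcp_rot: [0.659, 0.752, 0.001, -0.001]
contact_force: [-3.1, 2.3, 5.4]
opening: 0.599
finger_force: 64.2
[0.48694932 0.28849999 0.26674329] [-3.12332474  2.33480045  5.36377935]
grip 0.97 319.944340505145 336.8284377923293 (233, 299, 174, 77)
retainer 0.79 320.6487341772152 404.6661392405063 (299, 385, 44, 40)
retainer 0.68 159.98023255813953 318.58488372093024 (142, 303, 36, 32)
0.75 [321.792 334.176]
112 [0.4909 0.2796 0.2902] [329.6 369.8] [[247.4, 368.5], [411.6, 370.9]] tool mm [ -9.3   2.7 -23.5]
114 [0.4902 0.2857 0.287 ] [329.9 347.1] [[248.4, 345.8], [411.1, 348.2]] tool mm [ -3.1   2.8 -20.3]
116 [0.4895 0.2918 0.2836] [330.1 324.9] [[249.5, 323.6], [410.4, 326.0]] tool mm [  3.    2.9 -16.9]
118 [0.4888 0.2978 0.28  ] [330.2 303.1] [[250.7, 301.8], [409.6, 304.3]] tool mm [  9.    3.  -13.3]
120 [0.4881 0.3036 0.2762] [330.4 282.1] [[252.0, 280.8], [408.6, 283.3]] tool mm [14.9  3.1 -9.4]
```

The grip is pinched at 51 mm. Now I'll work out the arc in tool axes (x = head y, z down).

```bash
python3 - <<'E'
import numpy as np
a=np.radians(np.arange(115,9,-5)); y=14*np.sin(a)-200*np.cos(a); z=200*np.sin(a)+14*np.cos(a)
for d,i,j in zip(np.degrees(a[1:]),np.diff(y),-np.diff(z)): print(round(d),round(i,1),round(j,1))
E
```

```text
110 -15.7 -7.8
105 -16.3 -6.4
100 -16.8 -5.0
95 -17.1 -3.5
90 -17.4 -2.0
85 -17.5 -0.5
80 -17.5 1.1
75 -17.3 2.6
70 -17.0 4.1
65 -16.6 5.5
60 -16.0 7.0
55 -15.4 8.3
50 -14.6 9.7
45 -13.7 10.9
40 -12.7 12.0
35 -11.6 13.1
30 -10.4 14.1
25 -9.1 14.9
20 -7.8 15.7
15 -6.4 16.3
10 -5.0 16.8
```

```bash
python3 -m handwheel '[[[0.046,-0.0157,0,-0.0078,0],[0.046,-0.0163,0,-0.0064,0],[0.046,-0.0168,0,-0.005,0],[0.046,-0.0171,0,-0.0035,0],[0.046,-0.0174,0,-0.002,0],[0.046,-0.0175,0,-0.0005,0],[0.046,0,0,0,0],[0.046,0,0,0,0]]]'; python3 g.py | head -4
```

```text
time: 14.9
eef_pos: [0.5009, 0.1862, 0.2926]
tcp_rot: [0.66, 0.751, -0.0, 0.001]
contact_force: [-3.6, -2.0, 7.5]
opening: 0.596
finger_force: 64.5
[0.50085948 0.18616778 0.29259869] [-3.60300835 -1.95902319  7.51816181]
grip 0.92 319.8196752445162 336.90010445351817 (235, 299, 171, 77)
retainer 0.89 318.9305993690852 272.8454258675079 (298, 260, 44, 27)
retainer 0.75 157.91931818181817 212.41590909090908 (141, 196, 35, 34)
```

```bash
python3 -m handwheel '[[[0.046,-0.0175,0,0.0005,0],[0.046,-0.0173,0,0.0021,0],[0.046,-0.017,0,0.0036,0],[0.046,-0.0166,0,0.0055,0],[0.046,-0.016,0,0.007,0],[0.046,-0.0154,0,0.0083,0],[0.046,-0.0146,0,0.0097,0],[0.046,-0.0137,0,0.0109,0],[0.046,0,0,0,0],[0.046,0,0,0,0]]]'; python3 g.py | head -4
```

```text
time: 15.93
eef_pos: [0.518, 0.0589, 0.2423]
tcp_rot: [0.66, 0.751, -0.0, 0.002]
contact_force: [3.1, -3.0, -0.3]
opening: 0.596
finger_force: 63.6
[0.5180276  0.05890244 0.24227845] [ 3.0785191  -2.9541381  -0.32807531]
grip 0.66 320.1239209133946 336.9970296110647 (234, 299, 173, 77)
retainer 0.85 119.64223107569721 209.66852589641434 (99, 190, 42, 40)
retainer 0.78 119.63438596491228 72.2778947368421 (98, 50, 44, 46)
```

```bash
python3 -m handwheel '[[[0.046,-0.0127,0,0.012,0],[0.046,-0.0116,0,0.0131,0],[0.046,-0.0104,0,0.0141,0],[0.046,-0.0091,0,0.0149,0],[0.046,-0.0078,0,0.0157,0],[0.046,-0.0064,0,0.0163,0],[0.046,-0.005,0,0.0168,0],[0.046,0,0,0,0],[0.046,0,0,0,0]]]'; python3 g.py | head -2
```

```text
time: 16.88
eef_pos: [0.5264, -0.0025, 0.1387]
tcp_rot: [0.66, 0.752, 0.001, 0.001]
contact_force: [6.7, -2.1, -1.2]
opening: 0.598
finger_force: 64.1
[ 0.52636933 -0.00251188  0.13868302] [ 6.74692679 -2.06071697 -1.21691341]
grip 0.68 319.7448680351906 337.02554157600986 (235, 299, 172, 77)
```

```bash
python3 -m handwheel '[[[0.046,-0.0012,0.0005,0.005,0],[0.046,-0.001,0.0005,0.005,0],[0.046,-0.0008,0,0.0045,0],[0.046,-0.0006,0,0.003,0],[0.046,0,0,0,0],[0.046,0,0,0,0]]]'; python3 -m handwheel '[[[0.046,-0.0006,0,0.004,0],[0.046,-0.0005,0,0.004,0],[0.046,-0.0004,0,0.004,0],[0.046,0,0,0,0],[0.046,0,0,0,0]]]'
```

```text
time: 17.58
eef_pos: [0.5268, -0.0056, 0.1223]
tcp_rot: [0.659, 0.752, -0.0, 0.0]
contact_force: [3.5, -4.6, 0.1]
opening: 0.6
finger_force: 64.5
time: 18.0
eef_pos: [0.5271, -0.007, 0.1108]
tcp_rot: [0.659, 0.752, -0.0, 0.0]
contact_force: [0.0, -4.5, 3.5]
opening: 0.6
finger_force: 65.0
```

```bash
python3 -m handwheel '[[[0.046,-0.0002,0,0.004,0],[0.046,-0.0001,0,0.004,0],[0.046,0,0,0.004,0],[0.046,0,0,0.004,0],[0.046,0,0,0.003,0],[0.046,0,0,0,0],[0.046,0,0,0,0],[0.046,0,0,0,0]]]'; python3 - <<'E'
from h import *
c=cam("wrist"); im=viewer.read_camera("wrist"); cv2.imwrite("pics/w8.png",im)
for n in("side","top"):
    viewer.read_camera(n); cv2.imwrite(f"pics/{n}8.png",viewer.read_camera(n)); cc=cam(n)
    for r in viewer.pinpoint(n,"grip")[:1]: print(n,r["confidence"],np.array(r["xy"])*[640,480],proj(cc,np.array(get_state()["eef_pos"])+[0,0,.019]))
E
```

```text
time: 18.67
eef_pos: [0.5272, -0.0079, 0.0926]
tcp_rot: [0.659, 0.752, -0.001, 0.001]
contact_force: [-1.2, -5.8, 7.5]
opening: 0.598
finger_force: 65.5
side 0.6 [310.528 230.304] [307.42494325 231.58341836]
```

```bash
python3 -m handwheel '[[[0.046,0.0003,0,0.002,0],[0.046,0.0003,0,0.002,0],[0.046,0,0,0,0],[0.046,0,0,0,0],[0.046,0,0,0,0],[0.046,0,0,0,0]]]'; python3 g.py | head -4
python3 - <<'E'
import cv2
im=cv2.imread("pics/side8.png"); cv2.imwrite("pics/c8.png",cv2.resize(im[200:370,220:380],None,fx=3.4,fy=3.4,interpolation=cv2.INTER_CUBIC))
E
```

```text
time: 19.52
eef_pos: [0.5272, -0.0079, 0.0889]
tcp_rot: [0.659, 0.752, -0.001, 0.001]
contact_force: [-1.6, -8.9, 8.2]
opening: 0.599
finger_force: 65.6
[ 0.52722633 -0.0078522   0.08892404] [-1.58124535 -8.85951716  8.17363924]
grip 0.89 320.13075402428694 337.3983808716935 (235, 298, 171, 79)
retainer 0.54 2.9423076923076925 145.77307692307693 (0, 125, 9, 43)
0.68 [320.    336.192]
```

View pics/c8.png

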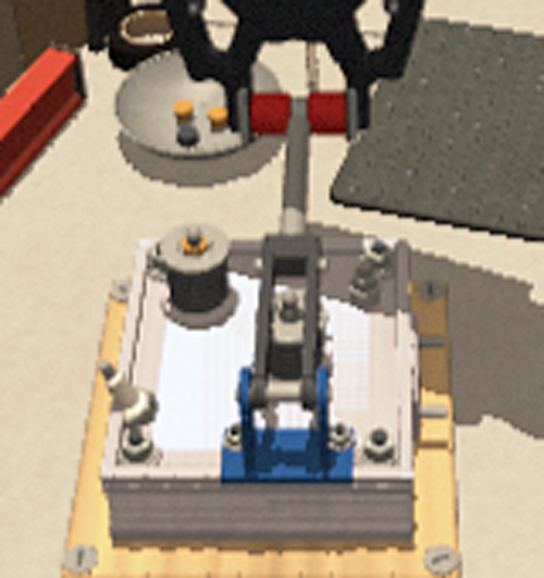

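The side crop shows the arm level, gripped by the end faces at about (308,233) in the full picture. The yoke bears on the retainer with the stem standing up through it. The grip is about 108 mm up, which gives roughly 9.8 mm of compression. I'll ease the sideways load, hold, and hand in.

```bash
python3 -m handwheel '[[[0.046,-0.0007,0,0.0005,0],[0.046,0,0,0,0],[0.046,0,0,0,0],[0.046,0,0,0,0],[0.046,0,0,0,0]]]' && python3 -c "
from plant import sign_off; print(sign_off())"
```

```text
time: 20.13
eef_pos: [0.5272, -0.0079, 0.0886]
tcp_rot: [0.659, 0.752, -0.001, 0.001]
contact_force: [-2.4, -6.7, 9.7]
opening: 0.6
finger_force: 65.6
the job is handed in; nothing more can be done
None
```

I handed the job in at 20 s with the retainer seated over the stem and the arm still held down; going by the grip height (about 108 mm) and roughly 10 N of push, the spring is compressed by about 10 mm, but the sign-off returned no verdict.

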